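# Put the paste scraper away in its slotted holder

### The job

Put the scraper away: pick it up from the table, lean it on the sloping two-pronged rest with its blade pointing down the slope and let go of it, then take it again by its wooden back and slide the blade down into the long slot of the wooden holder until the back sits fully down on the block. With the scraper home, slide the open keeper fully in over its end. Do not let the scraper drop, and leave the jar, mug and bowl where they are.

Things in the scene. Friction and masses are not known exactly. Their poses are not given: they have to be found in the camera images.
- scraper_mid (a point): Scraper (0.11-0.2 kg): beech back 150 long, 34 wide, 14 thick; grey plastic blade 90 long, 5 thick, stands 22 out of the middle of one long edge (56 over both). Point: centre of the back, 7 above the table lying flat, as at the start. x along its length; y across, away from the blade (back y -17..17, blade -39..-17, centred in x and thickness); z through the thickness, up at the start. All mm.
- scraper_edge (a point): Middle of the scraper's free blade edge, 39 mm from the centre of the back towards its -y. Same axes.
- rest_seat (a point): Where the back's centre lies when the scraper leans on the rest, 100 mm above the table: scraper x along rest x, scraper y up the slope, blade hanging between the prongs. x along the row of prongs; y level, the side to which the slope rises at 45 degrees; z up. The sloping face is 7 mm below the point along its normal, the lips begin 18 mm from it down the slope.
- rest: Plywood rest, fixed: base 160 x 90 x 10 mm and two prongs 14 mm wide at x = -62 and +62 mm, whose faces, 60 mm long, slope 45 degrees, each with a lip at its foot standing 12 mm out of the face. The 110 mm gap between the prongs is open for fingers. Origin under the seat point, at table height; axes as the seat point's.
- holder_slot (a point): Centre of the mouth of the holder's long slot: 96 x 9 mm, 28 mm deep, bevelled 3 mm, in the top of a wooden block 130 x 85 mm, 45 mm above the table, fixed. The scraper belongs here, blade down, back standing on the block, either face to either side. The other, 50 mm slot, 40 mm towards -y, is too short. x along the slot, towards the keeper; z up. The block ends 65 mm from the point along x.
- keeper (a joint): Sliding keeper at the +x end of the holder, in m: 0 fully open (clear of the slot's end), 0.030 fully in at its stop, its steel roof then covering the last 20 mm of the seated scraper's back, 5 mm above it. Grows towards the holder's -x; friction about 1.5 N, no spring, stays where left.
- keeper_knob (a point): Centre of the keeper's black knob, 104 mm above the table: 14 mm along the slide, 24 mm across, 28 mm tall, on the keeper's steel roof. At keeper 0 it stands 120 mm from the slot's centre along x, in line with the slot. The roof is 24 mm wide, 6 mm thick, and reaches 35 mm from the knob's centre towards the slot. Axes as the holder's.
- jar: Amber glass jar with a metal cap, 70 mm across, 100 mm tall; leave alone. Origin at the centre of its foot.
- mug: White mug, 80 mm across, 90 mm tall; leave alone. Origin at the centre of its foot.
- bowl: Blue bowl, 120 mm across, 50 mm tall; leave alone. Origin at the centre of its foot.
- tray: Shallow wooden tray of leaves, 260 x 180 x 35 mm, fixed; only in the way. Origin at the centre of its underside.

How it is judged:
By the outcome, as a careful person would: the job done as asked, in the order asked, and still so for the second after the job is handed in, with the robot touching nothing.
It also fails if it takes over 64 s, if anything falls off the work surface, if the arm or the gripper's body presses on something with over 40 N, if the wrist force passes 120 N, or if a joint passes its speed limit or range.

### The arm

A 7-joint arm with a two-finger parallel gripper is mounted at the origin on the work surface. World frame = base frame: x ahead of the robot, y to its left, z up, the work surface at z = 0. Lengths are in m, angles in rad, forces in N, time in s.
With the tool pointing down it reaches from about 0.4 to 0.9 m from the base axis. Payload 5.6 kg.
Tool frame: the origin (TCP) lies between the finger pads; the fingertips stand 19 mm ahead of it and the grasp point (between the pads) is the TCP; z points along the fingers, y is the line along which they close (so a half turn about z gives the same grasp; the last joint's range is limited). The gripper opens to 92 mm and grips with 3 to 60 N. Pads are 20 mm wide; open, the fingers measure 128 mm over their backs; the gripper's body (75 mm by 189 mm) begins 69 mm behind the grasp point.
Start: joints at [-1.273, 0.468, -0.012, 1.603, 0.006, 1.071, -0.056], TCP at [0.217, 0.613, 0.234] pointing down, gripper open.
Joint ranges: [-2.53, 2.53], [-0.31, 2.02], [-1.57, 1.55], [0.28, 2.44], [-1.29, 4.43], [0.15, 1.84], [-2.92, 2.92]. Speed limits (rad/s): [2.57, 2.57, 3.14, 3.14, 3.14, 3.14, 3.14].

### API

Orientations are given as a rotation vector (axis times angle).
In Python, from workcell import robot gives the robot as it stands.
- The arm moves only by the tool play_rows, never from a script. Its argument "rows" is a list of rows, each a list of 6 numbers: the shift along the tool's x, y, z in units of 60 cm (1.0 is 60 cm), then the turn, a rotation vector about the tool's x, y, z in units of pi rad (1.0 is pi rad). A call has 1 to 10 rows; each row shifts and turns the commanded pose from where the row before left it, along the tool's axes as they then stand; what a row does not reach is not made up. A row lasts 1/10 s, in which the tool goes at most 50 mm and 8.59 degrees, less where a joint would pass 70% of its speed; a pose out of reach is approached as far as the arm can. A call with a number of a shift or a turn outside -1 to 1 is refused whole. A call with a gripper value outside its range is refused whole. "grip" is the opening, from 0 (shut) to 1 (fully open), set as the call begins (left out, the last holds). The fingers move at their own pace and stop on an object; "squeeze" is the grip in N (left out, the last holds). Time passes only in rows, so rows that do not move let the fingers close. It gives the time, the measured TCP pose, the force, the opening and the grip force at its end, in the units of the state.
- robot.get_obs(): the state, without advancing time (a new reading comes with each control period).
- robot.get_image(name): name is "scene" or "side" or "wrist"; returns a dict with "pixels" (400x640x3 uint8, blue, green, red), "fx", "fy", "cx", "cy" (pixels), "pose" (4x4, takes a point from camera to world coordinates). Camera axes: x right, y down, z forward; pixel columns grow to the right and rows downward; lengths in m; the calibration is good to about 2 mm. A picture is of the moment at which its call begins. There is no depth.
- robot.hand_in(): hands the job in; it is judged then, once.
The state is a dict: "clock": time; "joint_positions": joint angles; "qvel": joint speeds; "joint_torque": joint torques, N m; "eef_pos": TCP position; "orientation": TCP orientation; "wrist_force": force on the tool from outside, world axes, zero at the start; "wrist_torque": the same for the moment, N m; "width": finger opening in m; "finger_force": force on a finger pad.
Only numpy, scipy, OpenCV 4.12 (cv2) and the standard library are available. Lean on these libraries where they do the work, as an engineer would, in place of code of your own. Each camera call takes 0.05 s, during which the arm holds its last target. There are 200 camera calls.

## Working session

There is one attempt and no reset: what is moved stays moved. The work goes in short steps, Python scripts to look and compute and a tool call to move; the robot and the scene stay as the last step left them, time stands still between calls to the robot, and variables do not carry over. Pictures are saved under pics/ and viewed, at most 10 in all, crops included, and the job is handed in when it is done.

Besides the shell and the picture viewer there is one more tool, called after "Call:" by a JSON object that holds its "fn" and its "kwargs". play_rows: Moves the arm, as the interface text tells. Shifts and turns lie within -1 to 1; 1 stands for 60 cm of shift or pi rad of turn. Its arguments: {"type":"object","properties":{"rows":{"type":"array","items":{"type":"array","items":{"type":"number","minimum":-1,"maximum":1}}},"grip":{"type":"number"},"squeeze":{"type":"number"}},"required":["rows"]}

```bash
ls; mkdir -p pics
cat > h.py <<'E'
import numpy as np, cv2
from scipy.spatial.transform import Rotation as R
from workcell import robot
def snap(n,f):
    im=robot.get_image(n); cv2.imwrite('pics/'+f+'.png',im['pixels']); np.savez('pics/'+f+'.npz',**im); return im
def ray(im,u,v):
    P=np.array(im['pose']); d=P[:3,:3]@np.array([(u-im['cx'])/im['fx'],(v-im['cy'])/im['fy'],1]); return P[:3,3],d
def onz(im,u,v,z):
    o,d=ray(im,u,v); return o+d*(z-o[2])/d[2]
def proj(im,p):
    P=np.array(im['pose']); c=P[:3,:3].T@(np.array(p)-P[:3,3]); return np.array([im['fx']*c[0]/c[2]+im['cx'],im['fy']*c[1]/c[2]+im['cy']])
def load(f): return dict(np.load('pics/'+f+'.npz'))
E
python3 - <<'E'
from h import *
a=snap('scene','s0');b=snap('side','d0')
for i in(a,b): print(i['fx'],np.round(i['pose'],3).tolist())
print(robot.get_obs())
E
```

```text
pics
442.2720273178477 [[-0.794, 0.47, -0.385, 1.151], [0.608, 0.623, -0.493, 0.689], [0.008, -0.626, -0.78, 1.22], [0.0, 0.0, 0.0, 1.0]]
487.5048347353233 [[-0.96, -0.218, 0.173, 0.291], [-0.278, 0.717, -0.639, 1.106], [0.015, -0.662, -0.75, 1.393], [0.0, 0.0, 0.0, 1.0]]
{'clock': 0.1, 'joint_positions': array([-1.2730065 ,  0.46828256, -0.01160823,  1.60351232,  0.00600065,
        1.07142587, -0.05628978]), 'qvel': array([ 0.00069349, -0.00020096,  0.00015316, -0.00089577, -0.00014887,
       -0.00031869,  0.0015952 ]), 'joint_torque': array([ 1.10874462e-03, -5.21652067e+01, -1.24102031e-02, -2.44364476e+01,
       -5.67463017e-02,  1.40773845e-02,  4.29116847e-05]), 'eef_pos': array([0.21714391, 0.61213186, 0.2327478 ]), 'orientation': array([-5.32773995e-01, -3.09592627e+00,  2.49085459e-03]), 'wrist_force': array([ 0.09743481, -0.23192922,  0.4668228 ]), 'wrist_torque': array([-0.02957106, -0.03209042, -0.04348164]), 'finger_force': 0.0, 'width': 0.09173270355453989}
```

View pics/s0.png

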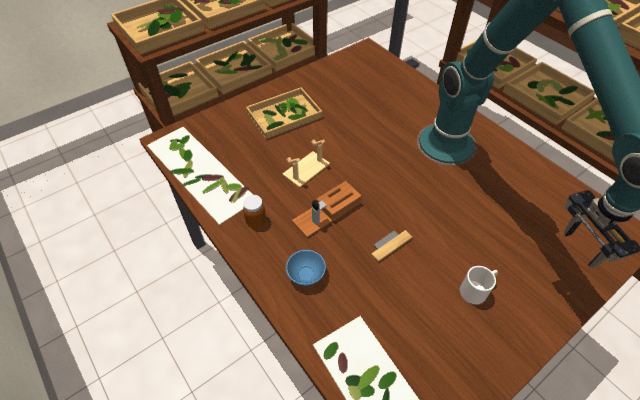

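View pics/d0.png

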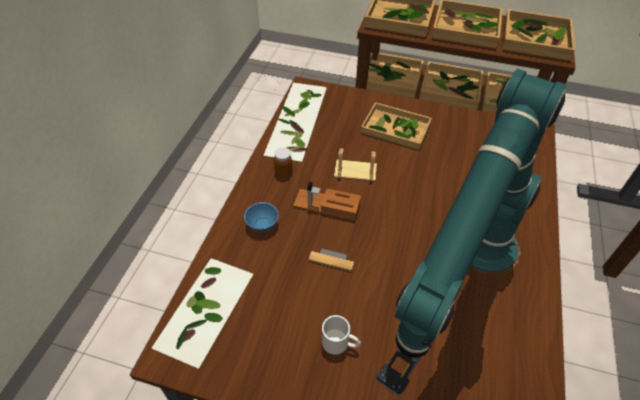

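The scene view shows the scraper at about (392,246) with its blade to the upper left, the holder at (327,208), the keeper at (317,210) and the rest at (306,167). I'll enlarge both views to get exact pixels.

Run:
```python
from h import *
a=load('s0')['pixels'];b=load('d0')['pixels']
A=cv2.resize(a[130:270,275:420],None,fx=5.5,fy=4.2,interpolation=cv2.INTER_CUBIC)
A=cv2.resize(a[130:270,275:425],(600,560),interpolation=cv2.INTER_CUBIC)
B=cv2.resize(b[140:280,285:385],(400,560),interpolation=cv2.INTER_CUBIC)
cv2.imwrite('pics/cA.png',cv2.resize(A,(640,597)));cv2.imwrite('pics/cB.png',B)
```

```text
(no output)
```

View pics/cA.png

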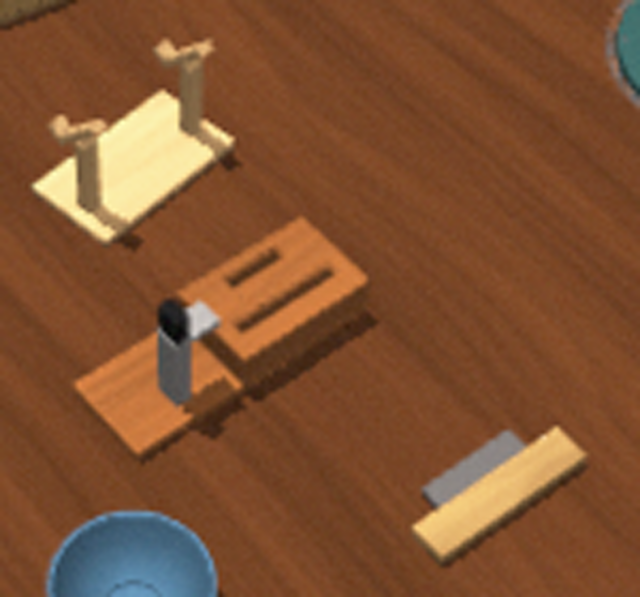

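View pics/cB.png

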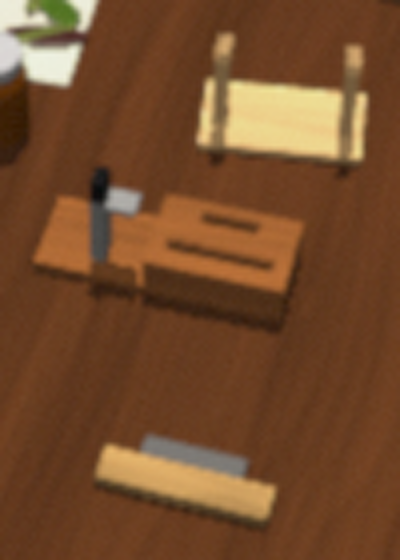

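A: the scraper back's corners are at crop (413,532), (556,426), (587,456) and (441,553). The block, slot, knob and rest base are clear in both crops. Which way the rest slopes is not certain yet.

```bash
cat > fit.py <<'E'
from h import *
from scipy.optimize import least_squares
a=load('s0');b=load('d0')
A=lambda u,v:(a,275+u/4.267,130+v/4.264)
B=lambda u,v:(b,285+u/4,140+v/4)
def fit(name,obs,z0,x0,npar=0):
    def pts(p,L):
        L=np.array(L(p[3:]) if callable(L) else L,float)/1000
        c,s=np.cos(p[2]),np.sin(p[2]); return np.array([p[0]+c*L[0]-s*L[1],p[1]+s*L[0]+c*L[1],z0+L[2]])
    f=lambda p:np.concatenate([proj(o[0],pts(p,L))-o[1:] for L,o in obs])
    r=least_squares(f,list(x0)+[0]*npar,x_scale=[.01,.01,.05]+[10]*npar,loss='soft_l1'); print(name,np.round(r.x,4),'rms px',np.sqrt(np.mean(f(r.x)**2)).round(2)); return r.x
S=[((75,-17,7),A(413,532)),((75,17,7),A(441,553)),((-75,-17,7),A(556,426)),((-75,17,7),A(587,456)),((45,-39,2.5),A(422,492)),((-45,-39,2.5),A(512,430)),
((75,-17,7),B(106,446)),((-75,-17,7),B(276,486)),((-75,17,7),B(270,518)),((75,17,7),B(96,482)),((45,-39,2.5),B(146,435)),((-45,-39,2.5),B(248,459))]
fit('scraper',S,.007,onz(*A(500,490),.01)[:2].tolist()+[0])
lo=lambda x:(lambda q:(x,q[0]-85,0)); hi=lambda x:(lambda q:(x,q[0],0))
H=[((48,0,0),A(240,326)),((-48,0,0),A(331,271)),((48,0,0),B(168,244)),((-48,0,0),B(272,266)),((25,-40,0),A(228,283)),((-25,-40,0),A(280,252)),((25,-40,0),B(204,215)),((-25,-40,0),B(260,228)),
(lo(-65),A(302,217)),(hi(-65),A(368,280)),(hi(65),A(242,360)),(lo(65),B(165,195)),(lo(-65),B(303,222)),(hi(-65),B(287,283)),(hi(65),B(147,262)),((120,0,59),A(173,322)),((120,0,59),B(100,183))]
fit('holder',H,.045,onz(*A(286,300),.045)[:2].tolist()+[0],1)
y=lambda x,s:(lambda q:(x,q[0]+s*45,10))
Rr=[(y(-80,-1),A(162,91)),(y(-80,1),A(235,141)),(y(80,1),A(107,241)),(y(80,-1),A(33,186)),(y(80,-1),B(207,80)),(y(-80,-1),B(367,92)),(y(-80,1),B(363,160)),(y(80,1),B(198,148))]
# q fixed 0 : base centre
r=fit('restbase',[(L([0]),o) for L,o in Rr],0,onz(*A(133,165),.01)[:2].tolist()+[0])
for n,o in (('A',A),('B',B)):
    pass
# heights of prong tops: which prong-top pixel -> position at z=.12/.08
for z in(.08,.1,.12):
    print(z,[np.round(onz(*A(*p),z)[:2],3).tolist() for p in((163,47),(212,45),(58,125),(103,128))],[np.round(onz(*B(*p),z)[:2],3).tolist() for p in((226,35),(221,60),(354,48),(352,68))])
for n,im,u,v in(('mug',a,478,300),('jar',a,255,222),('bowl',a,307,280),('tray',a,285,115)): print(n,np.round(onz(im,u,v,0),3))
E
python3 fit.py
```

```text
scraper [0.4983 0.2251 0.0169] rms px 0.61
holder [5.27800e-01 1.50000e-03 2.63000e-02 2.63187e+01] rms px 0.7
restbase [ 0.5202 -0.2129  0.1699] rms px 0.43
0.08 [[0.458, -0.257], [0.423, -0.233], [0.583, -0.235], [0.555, -0.21]] [[0.588, -0.238], [0.584, -0.203], [0.465, -0.256], [0.461, -0.229]]
0.1 [[0.47, -0.24], [0.436, -0.217], [0.593, -0.219], [0.565, -0.194]] [[0.584, -0.217], [0.58, -0.183], [0.463, -0.236], [0.459, -0.209]]
0.12 [[0.482, -0.224], [0.449, -0.201], [0.603, -0.203], [0.576, -0.178]] [[0.579, -0.197], [0.575, -0.163], [0.46, -0.215], [0.456, -0.188]]
mug [0.42  0.514 0.   ]
jar [ 0.799 -0.129  0.   ]
bowl [0.787 0.152 0.   ]
tray [ 0.411 -0.516  0.   ]
```

```bash
cat >> h.py <<'E'
SC=(.4983,.2251,.0169); HO=(.5278,.0015,.0263); RE=(.5202,-.2129,.1699)
def frame(o,z=0):
    return np.array([o[0],o[1],z]),R.from_euler('z',o[2]).as_matrix()
def toolR(x,z):
    x=np.array(x,float);z=np.array(z,float);z/=np.linalg.norm(z);x-=z*(x@z);x/=np.linalg.norm(x);return np.stack([x,np.cross(z,x),z],1)
def plan(p,Rt,n=None,start=None):
    "constant row, n times, screw-like, from the measured pose"
    if start is None:
        o=robot.get_obs(); start=(np.array(o['eef_pos']),R.from_rotvec(o['orientation']).as_matrix())
    p0,R0=start; w=R.from_matrix(R0.T@Rt).as_rotvec(); d=R0.T@(p-p0)
    if n is None: n=int(max(1,np.ceil(np.linalg.norm(d)/.045),np.ceil(np.degrees(np.linalg.norm(w))/7.5)))
    M=sum(R.from_rotvec(w*i/n).as_matrix() for i in range(n)); s=np.linalg.solve(M,d)
    print('rows',n,'x',np.round(s/.6,4).tolist()+np.round(w/n/np.pi,4).tolist()); return (p,Rt)
E
python3 - <<'E'
from h import *
o,F=frame(SC)
g=toolR(-F[:,0],[0,0,-1]); t=o+F@[0,-.011,.15]
print(t); s=plan(t,g)
E
```

```text
[0.49848589 0.21410157 0.15      ]
rows 11 x [-0.0529, -0.0521, 0.0126, -0.0, -0.0, -0.0104]
```

Call:
{"fn": "play_rows", "kwargs": {"rows": [[-0.0529, -0.0521, 0.0126, 0, 0, -0.0104], [-0.0529, -0.0521, 0.0126, 0, 0, -0.0104], [-0.0529, -0.0521, 0.0126, 0, 0, -0.0104], [-0.0529, -0.0521, 0.0126, 0, 0, -0.0104], [-0.0529, -0.0521, 0.0126, 0, 0, -0.0104], [-0.0529, -0.0521, 0.0126, 0, 0, -0.0104], [-0.0529, -0.0521, 0.0126, 0, 0, -0.0104], [-0.0529, -0.0521, 0.0126, 0, 0, -0.0104], [-0.0529, -0.0521, 0.0126, 0, 0, -0.0104], [-0.0529, -0.0521, 0.0126, 0, 0, -0.0104]], "grip": 1}}

```text
clock: 1.1
eef_pos: [0.4681, 0.2447, 0.1576]
orientation: [-0.02, -3.141, 0.0]
wrist_force: [0.4, 1.7, -0.1]
width: 0.0919
finger_force: 0.0
```

Call:
{"fn": "play_rows", "kwargs": {"rows": [[-0.0529, -0.0521, 0.0126, 0, 0, -0.0104], [0, 0, 0, 0, 0, 0], [0, 0, 0, 0, 0, 0]]}}

```text
clock: 1.4
eef_pos: [0.4988, 0.2135, 0.1498]
orientation: [0.024, -3.14, 0.001]
wrist_force: [-0.6, 1.3, -0.6]
width: 0.0924
finger_force: 0.0
```

Run:
```python
from h import *
im=snap('wrist','w1')
o,F=frame(SC)
for L in [(.075,-.017,.014),(.075,.017,.014),(-.075,.017,.014),(-.075,-.017,.014),(.045,-.039,.0095),(-.045,-.039,.0095)]:
    p=proj(im,o+F@L); print(p.round(0)); cv2.circle(im['pixels'],tuple(int(v) for v in p),3,(0,0,255),1)
cv2.imwrite('pics/w1m.png',im['pixels'])
print(im['pose'].round(3).tolist())
g=toolR(-F[:,0],[0,0,-1]); plan(o+F@[0,-.011,.021],g,8)
```

```text
[316. 264.]
[347. 264.]
[350. 120.]
[315. 120.]
[295. 237.]
[293. 152.]
[[-0.016, 0.971, 0.239, 0.432], [1.0, 0.015, 0.004, 0.212], [-0.0, 0.239, -0.971, 0.301], [0.0, 0.0, 0.0, 1.0]]
rows 8 x [-0.0001, -0.0002, 0.0269, 0.0, -0.0, 0.0001]
```

View pics/w1m.png

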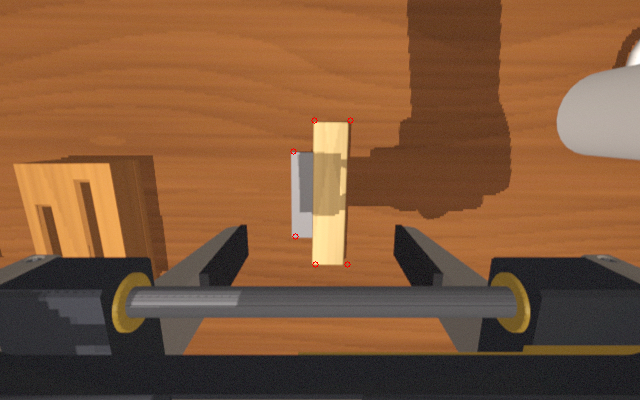

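The wrist view shows the predicted corners on the scraper to within 2 px, with the back at (331,190) and the blade at (302,195). I'll go down and grip.

Call:
{"fn": "play_rows", "kwargs": {"rows": [[0, 0, 0.0269, 0, 0, 0], [0, 0, 0.0269, 0, 0, 0], [0, 0, 0.0269, 0, 0, 0], [0, 0, 0.0269, 0, 0, 0], [0, 0, 0.0269, 0, 0, 0], [0, 0, 0.0269, 0, 0, 0], [0, 0, 0.0269, 0, 0, 0], [0, 0, 0.0267, 0, 0, 0], [0, 0, 0, 0, 0, 0]]}}

```text
clock: 2.35
eef_pos: [0.4972, 0.2167, 0.0205]
orientation: [0.034, -3.14, -0.0]
wrist_force: [0.7, -0.1, -1.0]
width: 0.0921
finger_force: 0.0
```

Call:
{"fn": "play_rows", "kwargs": {"rows": [[0, 0, 0, 0, 0, 0], [0, 0, 0, 0, 0, 0], [0, 0, 0, 0, 0, 0], [0, 0, 0, 0, 0, 0], [0, 0, 0, 0, 0, 0], [0, 0, 0, 0, 0, 0], [0, 0, 0, 0, 0, 0], [0, 0, 0, 0, 0, 0]], "grip": 0, "squeeze": 25}}

```text
clock: 3.15
eef_pos: [0.4988, 0.2145, 0.0217]
orientation: [-0.029, 3.141, -0.0]
wrist_force: [-0.9, -1.4, 5.7]
width: 0.0557
finger_force: 25.0
```

```bash
cat >> h.py <<'E'
def avg(n=6):
    P=[];Q=[]
    for i in range(n):
        robot.get_image('wrist'); o=robot.get_obs(); P.append(o['eef_pos']); Q.append(o['orientation'])
    return np.mean(P,0),R.from_rotvec(Q).mean().as_matrix()
E
python3 - <<'E'
from h import *
o,F=frame(SC)
s=avg(6);print(s[0], R.from_matrix(s[1]).as_rotvec())
g=toolR(-F[:,0],[0,0,-1]); 
a=plan(s[0]+[0,0,.13],g,4,s); plan(np.array([.54,-.10,.30]),g,10,a)
E
```

```text
[0.49884361 0.21453238 0.02171043] [-2.88585080e-02  3.14131817e+00 -3.49432452e-05]
rows 4 x [-0.0, -0.0, -0.0542, -0.0, 0.0, 0.0001]
rows 10 x [-0.006, -0.0525, -0.0247, 0.0, 0.0, 0.0]
```

Call:
{"fn": "play_rows", "kwargs": {"rows": [[0, 0, -0.0542, 0, 0, 0], [0, 0, -0.0542, 0, 0, 0], [0, 0, -0.0542, 0, 0, 0], [0, 0, -0.0542, 0, 0, 0]]}}

```text
clock: 3.85
eef_pos: [0.4983, 0.2146, 0.1522]
orientation: [0.029, -3.141, 0.0]
wrist_force: [0.8, 0.3, -1.7]
width: 0.0557
finger_force: 25.0
```

Call:
{"fn": "play_rows", "kwargs": {"rows": [[-0.006, -0.0525, -0.0247, 0, 0, 0], [-0.006, -0.0525, -0.0247, 0, 0, 0], [-0.006, -0.0525, -0.0247, 0, 0, 0], [-0.006, -0.0525, -0.0247, 0, 0, 0], [-0.006, -0.0525, -0.0247, 0, 0, 0], [-0.006, -0.0525, -0.0247, 0, 0, 0], [-0.006, -0.0525, -0.0247, 0, 0, 0], [-0.006, -0.0525, -0.0247, 0, 0, 0], [-0.006, -0.0525, -0.0247, 0, 0, 0], [-0.006, -0.0525, -0.0247, 0, 0, 0]]}}

```text
clock: 4.85
eef_pos: [0.5404, -0.1006, 0.2998]
orientation: [0.029, -3.141, -0.001]
wrist_force: [0.8, -0.7, -0.7]
width: 0.0554
finger_force: 25.0
```

Call:
{"fn": "play_rows", "kwargs": {"rows": [[0, 0, 0, 0, 0, 0], [0, 0, 0, 0, 0, 0], [0, 0, 0, 0, 0, 0]]}}

```text
clock: 5.15
eef_pos: [0.5401, -0.0982, 0.2988]
orientation: [0.032, -3.14, -0.001]
wrist_force: [-0.6, 0.1, -0.3]
width: 0.0559
finger_force: 25.0
```

```bash
cat > mk.py <<'E'
from h import *
def marks(im):
    q=[]
    o,F=frame(HO,.045)
    q+=[o+F@np.array(L)/1000 for L in[(48,4.5,0),(-48,4.5,0),(48,-4.5,0),(-48,-4.5,0),(65,26,0),(-65,26,0),(-65,-59,0),(113,-12,73),(113,12,73)]]
    o,F=frame(RE)
    for x in(-69,-55,55,69):
        for u,n in((-18,0),(-18,12),(42,0)): q.append(o+F@np.array([x,4.95+u*.7071-n*.7071,95.05+u*.7071+n*.7071])/1000)
    return np.array([proj(im,p) for p in q])
E
python3 - <<'E'
from h import *; from mk import *
im=snap('wrist','w2'); P=im['pixels'].copy()
Q=marks(im); print(Q.round(0).tolist())
B=cv2.resize(P,(800,500),interpolation=cv2.INTER_CUBIC)
for p in Q: cv2.circle(B,tuple(int(v*1.25) for v in p),2,(255,255,0),-1)
cv2.imwrite('pics/w2m.png',B)
E
```

```text
[[393.0, 204.0], [396.0, 136.0], [387.0, 204.0], [390.0, 136.0], [407.0, 215.0], [413.0, 123.0], [350.0, 123.0], [391.0, 269.0], [410.0, 269.0], [212.0, 111.0], [202.0, 111.0], [236.0, 102.0], [214.0, 122.0], [205.0, 123.0], [239.0, 115.0], [234.0, 208.0], [226.0, 211.0], [259.0, 212.0], [236.0, 218.0], [228.0, 221.0], [261.0, 223.0]]
```

View pics/w2m.png

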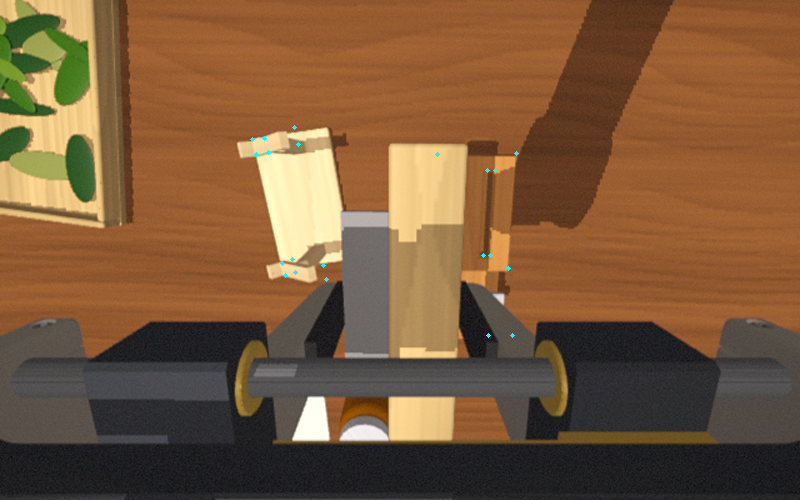

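The wrist view shows the rest at (290,205), with its prongs' lips about 10 px left of where I predicted. The holder's edge at (515,155) matches. I'll zoom in on the rest.

Run:
```python
from h import *
im=load('w2'); B=cv2.resize(im['pixels'][92:232,180:280],(560,784),interpolation=cv2.INTER_CUBIC)[:,:]
# two prongs side by side
x=np.hstack([cv2.resize(im['pixels'][95:135,183:283],(800,320),interpolation=cv2.INTER_CUBIC)]); y=cv2.resize(im['pixels'][200:230,183:283],(800,240),interpolation=cv2.INTER_CUBIC)
cv2.imwrite('pics/c2.png',np.vstack([x,y]))
```

```text
(no output)
```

View pics/c2.png

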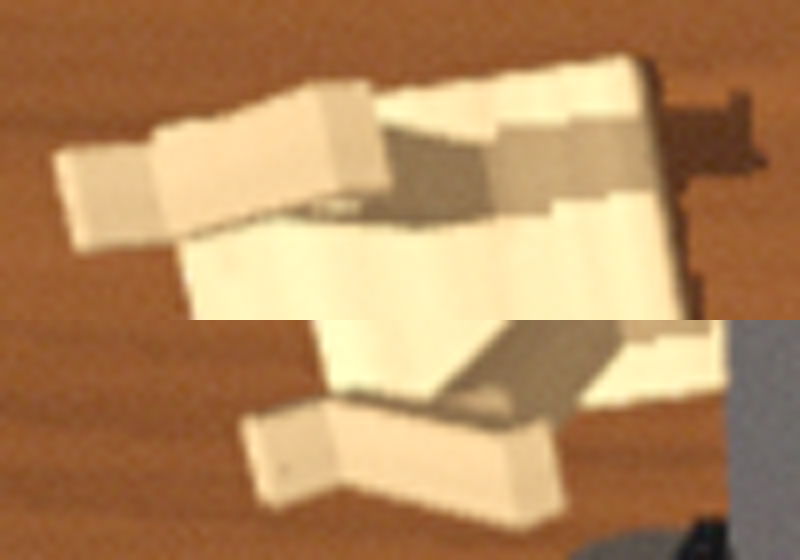

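Run:
```python
from h import *; from scipy.optimize import least_squares
im=load('w2')
pr=lambda u,v:(183+u/8,95+v/8); nr=lambda u,v:(183+u/8,200+(v-320)/8)
ob=[(-69,-18,0,pr(152,130)),(-55,-18,0,pr(180,240)),(-69,'e',0,pr(312,85)),(-55,'e',0,pr(335,190)),(-69,'t',12,pr(55,150)),(-55,'t',12,pr(78,250)),
(55,-18,0,nr(330,400)),(69,-18,0,nr(345,482)),(55,'e',0,nr(508,425)),(69,'e',0,nr(522,525)),(55,'t',12,nr(243,420)),(69,'t',12,nr(268,505))]
def f(p,full=0):
    o,F=frame((RE[0]+p[0]/1000,RE[1]+p[1]/1000,RE[2]+p[2]/100)); r=[]
    for x,u,n,m in ob:
        u={'e':p[3],'t':-18-p[4]}.get(u,u)
        r.append(proj(im,o+F@np.array([x,4.95+u*.7071-n*.7071,95.05+u*.7071+n*.7071])/1000)-m)
    return np.concatenate(r)
r=least_squares(f,[0,0,0,40,4]); print(r.x, np.abs(r.fun).max(), np.sqrt(np.mean(r.fun**2)))
```

```text
[  2.94919062 -12.57957712  -0.56644346  36.50587153   6.18407755] 1.5433868122607635 0.5659593434758021
```

```bash
sed -i 's/^SC=.*/SC=(.4983,.2251,.0169); HO=(.5278,.0015,.0263); RE=(.5228,-.2252,.1645)/' h.py
cat > rest.py <<'E'
from h import *
o,F=frame(RE,.1); c=.70711
ys=F@[0,c,c]; zs=F@[0,-c,c]; G=toolR(-F[:,0],-zs)
def tcp(up,n): return o+ys*(up-.011)+zs*(n+.0147)
E
python3 - <<'E'
from rest import *
s=avg(1); print(s[0]); a=plan(tcp(.004,.08),G,None,s); print(a[0]); plan(tcp(.004,.006),G,4,a)
E
```

```text
[ 0.54023354 -0.09811028  0.29888828]
rows 7 x [0.0046, -0.0565, 0.0157, -0.0356, 0.0025, -0.0062]
[ 0.53457642 -0.29614229  0.16201355]
rows 4 x [-0.0, -0.0, 0.0308, 0.0, 0.0, 0.0]
```

Call:
{"fn": "play_rows", "kwargs": {"rows": [[0.0046, -0.0565, 0.0157, -0.0356, 0.0025, -0.0062], [0.0046, -0.0565, 0.0157, -0.0356, 0.0025, -0.0062], [0.0046, -0.0565, 0.0157, -0.0356, 0.0025, -0.0062], [0.0046, -0.0565, 0.0157, -0.0356, 0.0025, -0.0062], [0.0046, -0.0565, 0.0157, -0.0356, 0.0025, -0.0062], [0.0046, -0.0565, 0.0157, -0.0356, 0.0025, -0.0062], [0.0046, -0.0565, 0.0157, -0.0356, 0.0025, -0.0062], [0, 0, 0, 0, 0, 0], [0, 0, 0, 0, 0, 0], [0, 0, 0, 0, 0, 0]]}}

```text
clock: 6.25
eef_pos: [0.5361, -0.2966, 0.1652]
orientation: [0.237, -2.842, -1.172]
wrist_force: [0.3, -0.5, 0.3]
width: 0.0557
finger_force: 25.0
```

Run:
```python
from rest import *
s=avg(3); print(s[0],robot.get_obs()['joint_positions'].round(2)); plan(tcp(.004,.006),G,4,s)
```

```text
[ 0.53646829 -0.29672134  0.16700103] [ 0.56  0.82  0.21  1.38 -0.6   1.64  2.67]
rows 4 x [0.0008, -0.0011, 0.0326, -0.0004, 0.0004, 0.0004]
```

Call:
{"fn": "play_rows", "kwargs": {"rows": [[0.0008, -0.0011, 0.0326, -0.0004, 0.0004, 0.0004], [0.0008, -0.0011, 0.0326, -0.0004, 0.0004, 0.0004], [0.0008, -0.0011, 0.0326, -0.0004, 0.0004, 0.0004], [0.0008, -0.0011, 0.0326, -0.0004, 0.0004, 0.0004], [0, 0, 0, 0, 0, 0], [0, 0, 0, 0, 0, 0], [0, 0, 0, 0, 0, 0]]}}

```text
clock: 7.1
eef_pos: [0.5248, -0.2465, 0.1077]
orientation: [0.228, -2.835, -1.175]
wrist_force: [-0.0, -0.5, -1.2]
width: 0.0558
finger_force: 25.0
```

Run:
```python
from rest import *
im=snap('scene','s3'); im=snap('side','d3'); s=avg(4); print(s[0],tcp(.004,.006),robot.get_obs()['wrist_force'])
d=s[0]-tcp(0,0); print('up,n',d@ys*1000,d@zs*1000,d@F[:,0]*1000)
a=load('s3')['pixels'][135:195,270:340];b=load('d3')['pixels'][140:200,325:385]
cv2.imwrite('pics/c3.png',np.hstack([cv2.resize(a,(420,360),interpolation=2),cv2.resize(b,(360,360),interpolation=2)]))
```

```text
[ 0.52410319 -0.24603917  0.10622757] [ 0.52600754 -0.24452253  0.10968741] [-0.43499472 -0.03674953 -0.95823453]
up,n 0.7161126353293891 4.391004645164089 -2.1270074658059452
```

View pics/c3.png

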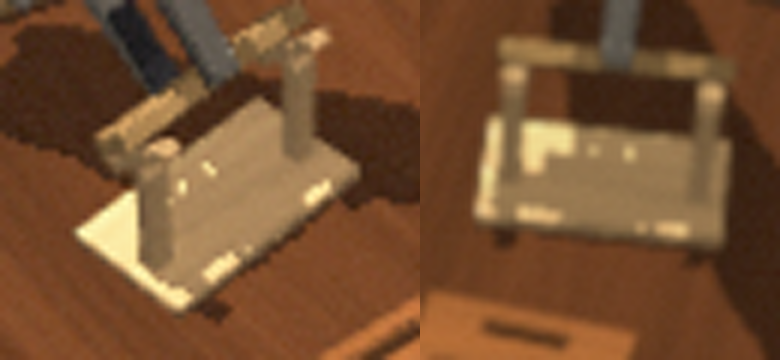

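The scene and side views show the scraper hovering parallel over both prongs, at (200,75) and (615,55). Next I'll touch down gently along the face normal.

Call:
{"fn": "play_rows", "kwargs": {"rows": [[0, 0.005, 0, 0, 0, 0], [0, 0, 0.0025, 0, 0, 0], [0, 0, 0.0025, 0, 0, 0], [0, 0, 0.0015, 0, 0, 0], [0, 0, 0, 0, 0, 0], [0, 0, 0, 0, 0, 0]]}}

```text
clock: 8.0
eef_pos: [0.5234, -0.2415, 0.1063]
orientation: [0.226, -2.832, -1.177]
wrist_force: [0.1, -3.1, 5.5]
width: 0.0557
finger_force: 25.0
```

```bash
cat > st.py <<'E'
from rest import *
W=[]
for i in range(5):
    robot.get_image('wrist');b=robot.get_obs();d=b['eef_pos']-tcp(0,0);w=b['wrist_force'];W.append([d@ys*1000,d@zs*1000,d@F[:,0]*1000,w@ys,w@zs,w@F[:,0]])
print(np.round(W,1),np.mean(W,0).round(1))
E
python3 st.py
```

```text
[[ 4.   1.2 -2.1  1.2  5.4 -1.6]
 [ 4.   1.2 -2.1  2.2  6.3 -0.3]
 [ 4.   1.1 -2.1  1.   5.9 -1.6]
 [ 4.   1.2 -2.1  1.6  6.1 -0.4]
 [ 4.   1.2 -2.1  1.6  6.4 -1.4]] [ 4.   1.2 -2.1  1.5  6.  -1. ]
```

Call:
{"fn": "play_rows", "kwargs": {"rows": [[0, -0.0025, 0, 0, 0, 0], [0, -0.0025, 0, 0, 0, 0], [0, 0, 0, 0, 0, 0], [0, 0, 0, 0, 0, 0]]}}

```text
clock: 8.65
eef_pos: [0.524, -0.2433, 0.1044]
orientation: [0.226, -2.832, -1.178]
wrist_force: [-0.6, -2.8, 6.0]
width: 0.0557
finger_force: 25.0
```

```bash
python3 st.py|tail -1
```

```text
[ 1.3  1.2 -1.8  1.6  6.3  0.7]] [ 1.3  1.2 -1.8  1.9  6.  -0.1]
```

Call:
{"fn": "play_rows", "kwargs": {"rows": [[0, -0.002, 0, 0, 0, 0], [0, -0.002, 0, 0, 0, 0], [0, 0, 0, 0, 0, 0], [0, 0, 0, 0, 0, 0]]}}

```text
clock: 9.3
eef_pos: [0.5244, -0.2449, 0.1028]
orientation: [0.226, -2.832, -1.179]
wrist_force: [0.2, -2.3, 6.2]
width: 0.0559
finger_force: 25.0
```

```bash
python3 st.py|tail -1
```

```text
[-1.   1.2 -1.6  2.2  5.7  1.4]] [-1.   1.2 -1.7  2.3  6.   0.4]
```

Call:
{"fn": "play_rows", "kwargs": {"rows": [[0, -0.002, 0, 0, 0, 0], [0, -0.002, 0, 0, 0, 0], [0, 0, 0, 0, 0, 0], [0, 0, 0, 0, 0, 0]]}}

```text
clock: 9.95
eef_pos: [0.5245, -0.2454, 0.1022]
orientation: [0.229, -2.83, -1.183]
wrist_force: [-2.1, -0.3, 9.6]
width: 0.0555
finger_force: 25.0
```

```bash
python3 st.py|tail -1
```

```text
[-1.8  1.2 -1.6  7.2  8.  -2.7]] [-1.8  1.2 -1.6  6.8  7.8 -1.3]
```

Call:
{"fn": "play_rows", "kwargs": {"rows": [[0, 0.0015, -0.0007, 0, 0, 0], [0, 0, 0, 0, 0, 0], [0, 0, 0, 0, 0, 0]]}}

```text
clock: 10.5
eef_pos: [0.5245, -0.2454, 0.1022]
orientation: [0.228, -2.831, -1.181]
wrist_force: [0.4, -1.1, 6.7]
width: 0.0553
finger_force: 25.0
```

Call:
{"fn": "play_rows", "kwargs": {"rows": [[0, 0, 0, 0, 0, 0], [0, 0, 0, 0, 0, 0], [0, 0, 0, 0, 0, 0], [0, 0, 0, 0, 0, 0], [0, 0, 0, 0, 0, 0], [0, 0, 0, 0, 0, 0], [0, 0, 0, 0, 0, 0]], "grip": 1}}

```text
clock: 11.2
eef_pos: [0.5239, -0.2456, 0.1004]
orientation: [0.226, -2.83, -1.178]
wrist_force: [0.6, 0.3, 0.3]
width: 0.092
finger_force: 0.0
```

Call:
{"fn": "play_rows", "kwargs": {"rows": [[0, 0, -0.02, 0, 0, 0], [0, 0, -0.03, 0, 0, 0], [0, 0, -0.05, 0, 0, 0], [0, 0, -0.06, 0, 0, 0], [0, 0, -0.06, 0, 0, 0], [0, 0, 0, 0, 0, 0], [0, 0, 0, 0, 0, 0], [0, 0, 0, 0, 0, 0]]}}

```text
clock: 12.0
eef_pos: [0.5393, -0.3369, 0.1927]
orientation: [0.226, -2.828, -1.18]
wrist_force: [-0.1, 0.2, -0.1]
width: 0.0921
finger_force: 0.0
```

```bash
cat >> rest.py <<'E'
G2=toolR(-F[:,0],-ys)
def tcp2(up,n,x=0): return o+ys*up+zs*n+F[:,0]*x
E
python3 - <<'E'
from rest import *
im=snap('wrist','w4'); P=im['pixels']
for up,n in((-.001,0),):
  for x,y in((.075,.017),(.075,-.017),(-.075,-.017),(-.075,.017)):
    p=proj(im,o+ys*(up+y)+zs*(.007+n)+F[:,0]*x); print(p.round(0)); cv2.circle(P,tuple(int(v) for v in p),2,(255,255,0),-1)
cv2.imwrite('pics/w4m.png',P)
s=avg(1);print(robot.get_obs()['joint_positions'].round(2))
D=toolR(-F[:,0],[0,0,-1]); a=plan(np.array([.53,-.23,.36]),D,None,s); plan(tcp2(.10,.001,-.0015),G2,None,a)
E
```

```text
[348. 265.]
[317. 266.]
[316. 123.]
[351. 123.]
[ 0.6   0.86  0.22  1.26 -0.58  1.74  2.65]
rows 7 x [-0.0018, 0.0413, -0.0254, 0.036, -0.0003, -0.0002]
rows 7 x [0.0019, 0.0327, 0.0373, 0.0357, -0.0, 0.0]
```

View pics/w4m.png

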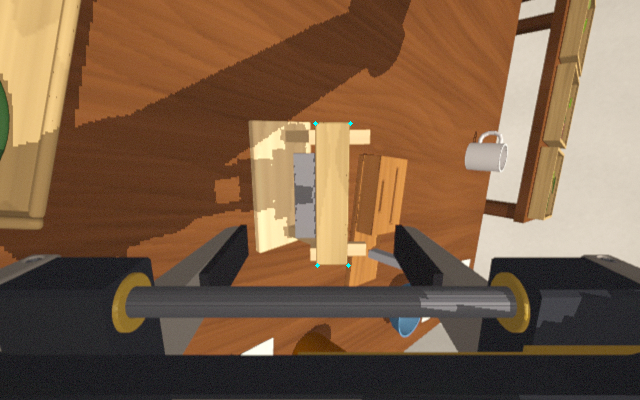

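The scraper rests on both prongs with its blade hanging at (304,195), and the predicted corners match. Now I'll swing over to the up-slope side.

Call:
{"fn": "play_rows", "kwargs": {"rows": [[-0.0018, 0.0413, -0.0254, 0.036, -0.0003, -0.0002], [-0.0018, 0.0413, -0.0254, 0.036, -0.0003, -0.0002], [-0.0018, 0.0413, -0.0254, 0.036, -0.0003, -0.0002], [-0.0018, 0.0413, -0.0254, 0.036, -0.0003, -0.0002], [-0.0018, 0.0413, -0.0254, 0.036, -0.0003, -0.0002], [-0.0018, 0.0413, -0.0254, 0.036, -0.0003, -0.0002], [-0.0018, 0.0413, -0.0254, 0.036, -0.0003, -0.0002], [0, 0, 0, 0, 0, 0], [0, 0, 0, 0, 0, 0]]}}

```text
clock: 13.0
eef_pos: [0.5304, -0.2288, 0.361]
orientation: [-0.263, 3.128, -0.002]
wrist_force: [0.4, -0.7, 0.2]
width: 0.092
finger_force: 0.0
```

Run:
```python
from rest import *
s=avg(1);print(s[0],robot.get_obs()['joint_positions'].round(2)); plan(tcp2(.10,.001,-.0015),G2,None,s)
```

```text
[ 0.52981835 -0.23064608  0.36021792] [ 0.08  0.24  0.33  1.65 -0.08  1.27  2.16]
rows 6 x [0.0021, 0.038, 0.0439, 0.0416, 0.0, -0.0]
```

Call:
{"fn": "play_rows", "kwargs": {"rows": [[0.0021, 0.038, 0.0439, 0.0416, 0, 0], [0.0021, 0.038, 0.0439, 0.0416, 0, 0], [0.0021, 0.038, 0.0439, 0.0416, 0, 0], [0.0021, 0.038, 0.0439, 0.0416, 0, 0], [0.0021, 0.038, 0.0439, 0.0416, 0, 0], [0.0021, 0.038, 0.0439, 0.0416, 0, 0], [0, 0, 0, 0, 0, 0], [0, 0, 0, 0, 0, 0], [0, 0, 0, 0, 0, 0]]}}

```text
clock: 13.95
eef_pos: [0.5113, -0.1609, 0.185]
orientation: [-0.221, 2.87, -1.114]
wrist_force: [0.3, -0.9, 0.1]
width: 0.0917
finger_force: 0.0
```

Run:
```python
from rest import *
s=avg(3);print(s[0],tcp2(.10,.001,-.0015),robot.get_obs()['joint_positions'].round(2)); plan(tcp2(.0065,.001,-.0015),G2,5,s)
```

```text
[ 0.51140577 -0.16053035  0.18537691] [ 0.50985648 -0.15638678  0.17141811] [-0.45  0.39  0.34  2.13  0.87  0.85  0.93]
rows 5 x [0.0002, 0.0034, 0.0335, 0.0029, -0.0004, -0.0006]
```

Call:
{"fn": "play_rows", "kwargs": {"rows": [[0.0002, 0.0034, 0.0335, 0.0029, -0.0004, -0.0006], [0.0002, 0.0034, 0.0335, 0.0029, -0.0004, -0.0006], [0.0002, 0.0034, 0.0335, 0.0029, -0.0004, -0.0006], [0.0002, 0.0034, 0.0335, 0.0029, -0.0004, -0.0006], [0, 0, 0, 0, 0, 0], [0, 0, 0, 0, 0, 0]]}}

```text
clock: 14.7
eef_pos: [0.518, -0.2077, 0.12]
orientation: [-0.237, 2.843, -1.165]
wrist_force: [0.5, 0.4, 0.2]
width: 0.0919
finger_force: 0.0
```

Run:
```python
from rest import *
s=avg(3);d=s[0]-o;print(s[0],(d@ys,d@zs,d@F[:,0]),robot.get_obs()['wrist_force']); plan(tcp2(.0065,.001,-.0015),G2,2,s)
```

```text
[ 0.51847454 -0.20694704  0.12005579] (np.float64(0.027415132622391813), np.float64(0.0009481670384125031), np.float64(-0.0012779838626594904)) [ 0.11355715 -0.11317442 -0.23676128]
rows 2 x [0.0002, -0.0001, 0.0174, 0.0013, -0.0001, 0.0005]
```

Call:
{"fn": "play_rows", "kwargs": {"rows": [[0.0002, -0.0001, 0.0174, 0.0013, 0, 0.0005], [0.0002, -0.0001, 0.0174, 0.0013, 0, 0.0005], [0, 0, 0, 0, 0, 0], [0, 0, 0, 0, 0, 0], [0, 0, 0, 0, 0, 0]]}}

```text
clock: 15.35
eef_pos: [0.5199, -0.2218, 0.104]
orientation: [-0.235, 2.838, -1.177]
wrist_force: [-0.1, 0.3, -0.1]
width: 0.092
finger_force: 0.0
```

Call:
{"fn": "play_rows", "kwargs": {"rows": [[0, 0, 0, 0, 0, 0], [0, 0, 0, 0, 0, 0], [0, 0, 0, 0, 0, 0], [0, 0, 0, 0, 0, 0], [0, 0, 0, 0, 0, 0], [0, 0, 0, 0, 0, 0], [0, 0, 0, 0, 0, 0], [0, 0, 0, 0, 0, 0], [0, 0, 0, 0, 0, 0], [0, 0, 0, 0, 0, 0]], "grip": 0, "squeeze": 10}}

```text
clock: 16.35
eef_pos: [0.5199, -0.2226, 0.1047]
orientation: [-0.235, 2.837, -1.18]
wrist_force: [0.6, -3.6, 10.8]
width: 0.0142
finger_force: 4.6
```

Run:
```python
from rest import *
s=avg(3);d=s[0]-o;w=robot.get_obs();f=w['wrist_force'];print((d@ys,d@zs,d@F[:,0]),f@ys,f@zs,f@F[:,0],w['width'],w['finger_force'])
```

```text
(np.float64(0.00551100657281111), np.float64(0.0012451004958817598), np.float64(-0.002365674520291167)) 2.325006329352202 4.030354127703088 0.48183172923617423 0.013804439286140226 9.99473825097084
```

```bash
cat > hold.py <<'E'
from h import *
oh,H=frame(HO); GH=toolR(-H[:,0],[0,0,-1])
E
python3 - <<'E'
from rest import *; from hold import *
s=avg(1); u=(s[0]+[0,0,.07],s[1]); plan(*u,n=4,start=s); plan(oh+[0,0,.19],GH,11,u)
E
```

```text
rows 4 x [0.0001, -0.0207, -0.0206, 0.0, 0.0, 0.0]
rows 11 x [-0.0047, 0.0305, -0.0165, -0.0228, 0.0015, 0.0038]
```

Call:
{"fn": "play_rows", "kwargs": {"rows": [[0, 0, 0, 0, 0, 0], [0, 0, 0, 0, 0, 0]], "squeeze": 40}}

```text
clock: 16.75
eef_pos: [0.52, -0.2226, 0.1047]
orientation: [-0.233, 2.837, -1.179]
wrist_force: [0.0, -1.8, 5.5]
width: 0.0137
finger_force: 40.0
```

Call:
{"fn": "play_rows", "kwargs": {"rows": [[0, -0.0207, -0.0206, 0, 0, 0], [0, -0.0207, -0.0206, 0, 0, 0], [0, -0.0207, -0.0206, 0, 0, 0], [0, -0.0207, -0.0206, 0, 0, 0], [0, -0.0207, -0.0206, 0, 0, 0], [0, -0.0207, -0.0206, 0, 0, 0], [0, -0.0207, -0.0206, 0, 0, 0], [0, 0, 0, 0, 0, 0]]}}

```text
clock: 17.55
eef_pos: [0.5211, -0.2215, 0.2278]
orientation: [-0.234, 2.836, -1.173]
wrist_force: [0.5, 0.1, -1.4]
width: 0.0134
finger_force: 40.0
```

Run:
```python
from rest import *; from hold import *
s=avg(1); print(s[0]); plan(oh+[0,0,.20],GH,9,s)
```

```text
[ 0.52046906 -0.22138185  0.22659001]
rows 9 x [-0.0055, 0.0402, -0.0131, -0.0277, 0.0019, 0.0047]
```

Call:
{"fn": "play_rows", "kwargs": {"rows": [[-0.0055, 0.0402, -0.0131, -0.0277, 0.0019, 0.0047], [-0.0055, 0.0402, -0.0131, -0.0277, 0.0019, 0.0047], [-0.0055, 0.0402, -0.0131, -0.0277, 0.0019, 0.0047], [-0.0055, 0.0402, -0.0131, -0.0277, 0.0019, 0.0047], [-0.0055, 0.0402, -0.0131, -0.0277, 0.0019, 0.0047], [-0.0055, 0.0402, -0.0131, -0.0277, 0.0019, 0.0047], [-0.0055, 0.0402, -0.0131, -0.0277, 0.0019, 0.0047], [-0.0055, 0.0402, -0.0131, -0.0277, 0.0019, 0.0047], [-0.0055, 0.0402, -0.0131, -0.0277, 0.0019, 0.0047]]}}

```text
clock: 18.5
eef_pos: [0.5267, 0.0019, 0.198]
orientation: [0.037, -3.137, -0.002]
wrist_force: [-0.4, -0.0, -1.1]
width: 0.0137
finger_force: 40.0
```

Call:
{"fn": "play_rows", "kwargs": {"rows": [[0, 0, 0, 0, 0, 0], [0, 0, 0, 0, 0, 0], [0, 0, 0, 0, 0, 0]]}}

```text
clock: 18.8
eef_pos: [0.5267, -0.0001, 0.1986]
orientation: [0.038, -3.138, 0.006]
wrist_force: [0.5, -0.9, -0.7]
width: 0.014
finger_force: 40.0
```

Run:
```python
from hold import *
s=avg(3); print(s[0],oh,np.degrees(R.from_matrix(s[1].T@GH).as_rotvec())); plan(oh+[0,0,.125],GH,5,s)
```

```text
[5.26981524e-01 2.60038941e-04 1.98978518e-01] [0.5278 0.0015 0.    ] [-0.18617282 -0.14590598 -0.09697568]
rows 5 x [-0.0003, 0.0005, 0.0247, -0.0002, -0.0002, -0.0001]
```

Call:
{"fn": "play_rows", "kwargs": {"rows": [[-0.0003, 0.0005, 0.0247, -0.0002, -0.0002, 0], [-0.0003, 0.0005, 0.0247, -0.0002, -0.0002, 0], [-0.0003, 0.0005, 0.0247, -0.0002, -0.0002, 0], [-0.0003, 0.0005, 0.0247, -0.0002, -0.0002, 0], [-0.0003, 0.0005, 0.0247, -0.0002, -0.0002, 0], [0, 0, 0, 0, 0, 0], [0, 0, 0, 0, 0, 0], [0, 0, 0, 0, 0, 0]]}}

```text
clock: 19.75
eef_pos: [0.529, 0.0021, 0.1264]
orientation: [-0.039, 3.138, 0.002]
wrist_force: [-0.3, 0.3, -0.1]
width: 0.0135
finger_force: 40.0
```

Run:
```python
from hold import *
im=snap('wrist','w5');sc=snap('scene','s5');sd=snap('side','d5'); s=avg(3); print(s[0])
T=s[0]-[0,0,.0073]
def crop(im,x0,x1,y0,y1,w,h):
    C=cv2.resize(im['pixels'][y0:y1,x0:x1],(w,h),interpolation=cv2.INTER_CUBIC)
    def m(p,c):
        q=proj(im,p); cv2.circle(C,(int((q[0]-x0+.5)*w/(x1-x0)),int((q[1]-y0+.5)*h/(y1-y0))),2,c,-1)
    for L in[(48,4.5),(-48,4.5),(48,-4.5),(-48,-4.5),(65,26.3),(-65,26.3),(-65,-58.7)]: m(oh+H@np.array([*L,45])/1000,(255,255,0))
    for x in(-1,1):
        for y in(-7,7): m(T+H@[x*.075,y/1000,.017],(0,0,255)); m(T+H@[x*.075,y/1000,-.017],(0,0,255))
        m(T+H@[x*.045,0,-.039],(0,255,0))
    return C
A=crop(im,200,440,60,285,480,450); B=crop(sc,330-45,385,175,235,320,192); D=crop(sd,310,390,165,225,320,240)
cv2.imwrite('pics/c5.png',np.hstack([A,np.vstack([B,D,np.zeros((18,320,3),np.uint8)])]))
```

```text
[0.52868671 0.00210047 0.12613678]
```

View pics/c5.png

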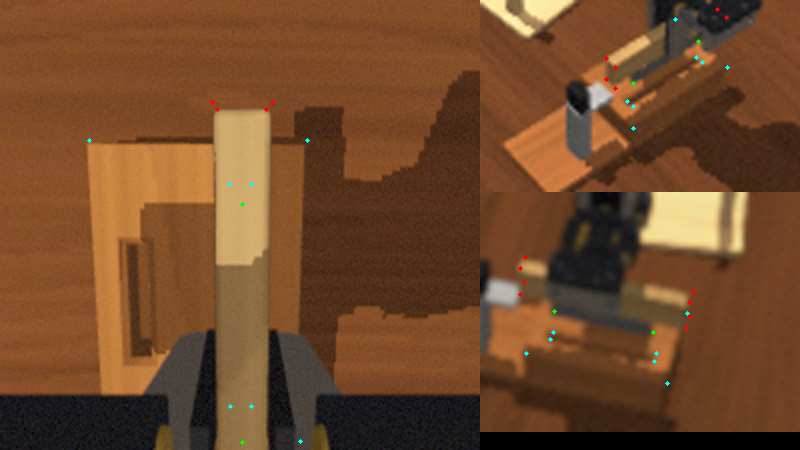

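The crop shows the scraper over the slot. The block's edges are about 1 mm to the −y side of my marks, at (88,143) and (303,143), so I'll correct y slightly and descend with force checks.

Run:
```python
from hold import *
s=avg(2); oh[1]-=.001; plan(oh+[0,0,.0885],GH,6,s)
```

```text
rows 6 x [0.0002, -0.0004, 0.0104, 0.0001, 0.0001, -0.0001]
```

Call:
{"fn": "play_rows", "kwargs": {"rows": [[0.0003, -0.0005, 0.0104, 0, 0, 0], [0.0003, -0.0005, 0.0104, 0, 0, 0], [0.0003, -0.0005, 0.0104, 0, 0, 0], [0.0003, -0.0005, 0.0104, 0, 0, 0], [0, -0.0005, 0.0104, 0, 0, 0], [0, 0, 0.0104, 0, 0, 0], [0, 0, 0, 0, 0, 0], [0, 0, 0, 0, 0, 0], [0, 0, 0, 0, 0, 0]]}}

```text
clock: 21.05
eef_pos: [0.5279, 0.0005, 0.0884]
orientation: [-0.038, 3.139, 0.002]
wrist_force: [-0.5, -0.3, -0.9]
width: 0.0138
finger_force: 40.0
```

```bash
cat > q.py <<'E'
from hold import *
W=[]
for i in range(4):
    robot.get_image('wrist');b=robot.get_obs(); W.append(np.r_[b['eef_pos']*1000,b['wrist_force'],b['wrist_torque']*10,b['width']*1000])
m=np.mean(W,0); print(m.round(1), 'xyz err mm',(H.T@(m[:3]-oh*1000)).round(1))
E
python3 q.py
```

```text
[ 5.279e+02  5.000e-01  8.840e+01 -1.000e-01 -1.000e+00 -1.400e+00
 -1.700e+00  3.000e-01 -0.000e+00  1.380e+01] xyz err mm [ 0.1 -1.  88.4]
```

Call:
{"fn": "play_rows", "kwargs": {"rows": [[0, 0, 0.003, 0, 0, 0], [0, 0, 0.003, 0, 0, 0], [0, 0, 0.003, 0, 0, 0], [0, 0, 0.003, 0, 0, 0], [0, 0, 0, 0, 0, 0], [0, 0, 0, 0, 0, 0]]}}

```text
clock: 21.85
eef_pos: [0.5276, 0.0005, 0.0807]
orientation: [-0.038, 3.14, 0.002]
wrist_force: [0.6, -0.9, -1.3]
width: 0.0139
finger_force: 40.0
```

```bash
python3 q.py
```

```text
[ 5.277e+02  5.000e-01  8.090e+01  3.000e-01 -1.500e+00 -2.000e+00
 -3.500e+00  2.000e-01 -5.000e-01  1.380e+01] xyz err mm [-0.2 -0.9 80.9]
```

Call:
{"fn": "play_rows", "kwargs": {"rows": [[0, 0, 0.003, 0, 0, 0], [0, 0, 0.003, 0, 0, 0], [0, 0, 0.003, 0, 0, 0], [0, 0, 0.003, 0, 0, 0], [0, 0, 0.003, 0, 0, 0], [0, 0, 0, 0, 0, 0], [0, 0, 0, 0, 0, 0]]}}

```text
clock: 22.75
eef_pos: [0.5277, 0.0006, 0.0718]
orientation: [-0.038, 3.14, 0.002]
wrist_force: [1.6, -1.5, -2.3]
width: 0.0135
finger_force: 40.0
```

```bash
python3 q.py
```

```text
[ 5.277e+02  6.000e-01  7.190e+01  6.000e-01 -1.600e+00 -1.900e+00
 -4.800e+00 -3.000e-01 -1.200e+00  1.380e+01] xyz err mm [-0.1 -0.9 71.9]
```

Call:
{"fn": "play_rows", "kwargs": {"rows": [[0, 0, 0.002, 0, 0, 0], [0, 0, 0.002, 0, 0, 0], [0, 0, 0.0015, 0, 0, 0], [0, 0, 0, 0, 0, 0], [0, 0, 0, 0, 0, 0]]}}

```text
clock: 23.45
eef_pos: [0.528, 0.0006, 0.0697]
orientation: [-0.038, 3.139, 0.002]
wrist_force: [-2.4, -2.2, 8.0]
width: 0.0133
finger_force: 40.0
```

```bash
python3 q.py
```

```text
[528.    0.6  69.7  -2.7  -2.2   8.8  -5.7   7.2  -0.8  13.7] xyz err mm [ 0.2 -0.9 69.7]
```

Call:
{"fn": "play_rows", "kwargs": {"rows": [[0, 0, 0.0012, 0, 0, 0], [0, 0, 0, 0, 0, 0], [0, 0, 0, 0, 0, 0]]}}

```text
clock: 23.95
eef_pos: [0.528, 0.0006, 0.0697]
orientation: [-0.038, 3.139, 0.002]
wrist_force: [-4.9, -3.0, 14.7]
width: 0.0139
finger_force: 40.0
```

```bash
python3 q.py
```

```text
[528.    0.6  69.7  -4.9  -2.2  15.3  -6.   12.3  -0.9  13.8] xyz err mm [ 0.2 -0.9 69.7]
```

Call:
{"fn": "play_rows", "kwargs": {"rows": [[0, 0, -0.002, 0, 0, 0], [0, 0, 0, 0, 0, 0]]}}

```text
clock: 24.35
eef_pos: [0.528, 0.0006, 0.0697]
orientation: [-0.038, 3.139, 0.002]
wrist_force: [-1.8, -2.5, 7.3]
width: 0.0141
finger_force: 40.0
```

Call:
{"fn": "play_rows", "kwargs": {"rows": [[0, 0, 0, 0, 0, 0], [0, 0, 0, 0, 0, 0], [0, 0, 0, 0, 0, 0], [0, 0, 0, 0, 0, 0]], "grip": 0.5, "squeeze": 20}}

```text
clock: 24.75
eef_pos: [0.5277, 0.001, 0.0689]
orientation: [-0.039, 3.14, 0.002]
wrist_force: [0.2, -0.9, -0.0]
width: 0.0438
finger_force: 0.0
```

Call:
{"fn": "play_rows", "kwargs": {"rows": [[0, 0, -0.02, 0, 0, 0], [0, 0, -0.05, 0, 0, 0], [0, 0, -0.06, 0, 0, 0], [0, 0, -0.06, 0, 0, 0], [0, 0, 0, 0, 0, 0], [0, 0, 0, 0, 0, 0]]}}

```text
clock: 25.35
eef_pos: [0.5281, 0.0006, 0.1846]
orientation: [-0.039, 3.137, 0.002]
wrist_force: [-0.9, 0.7, -1.7]
width: 0.0459
finger_force: 0.0
```

Run:
```python
from hold import *
im=snap('wrist','w6');sc=snap('scene','s6');sd=snap('side','d6'); s=avg(2); print(s[0])
# press points: top of back at holder x=-50 and then behind the knob
# detect ends of the scraper back in the wrist view numerically: brightness along its midline
for t in np.arange(-80,86,3):
    q=proj(im,oh+H@np.array([t,-1,79])/1000); v=im['pixels'][int(round(q[1])),int(round(q[0]))] if 0<=q[1]<400 else None
    if t<-60 or t>60: print(t,q.round(0),v)
```

```text
[5.26831063e-01 5.09812809e-04 1.82061572e-01]
-80 [320. 112.] [ 50  98 163]
-77 [320. 116.] [ 51 101 164]
-74 [320. 120.] [ 72 127 168]
-71 [320. 123.] [130 199 237]
-68 [320. 127.] [132 200 238]
-65 [320. 131.] [132 199 239]
-62 [320. 134.] [133 201 239]
61 [320. 264.] [137 204 243]
64 [320. 267.] [139 205 244]
67 [320. 270.] [136 202 240]
70 [320. 273.] [137 203 241]
73 [320. 276.] [134 201 240]
76 [320. 278.] [102 127 153]
79 [321. 281.] [100 101 103]
82 [321. 284.] [102 101 107]
85 [321. 287.] [60 60 62]
```

Call:
{"fn": "play_rows", "kwargs": {"rows": [[-0.037, 0, 0, 0, 0, 0], [-0.037, 0, 0, 0, 0, 0], [0, 0, 0.03, 0, 0, 0], [0, 0, 0.04, 0, 0, 0], [0, 0, 0.04, 0, 0, 0], [0, 0, 0.02, 0, 0, 0], [0, 0, 0, 0, 0, 0], [0, 0, 0, 0, 0, 0]], "grip": 0, "squeeze": 20}}

```text
clock: 26.4
eef_pos: [0.5724, 0.0017, 0.1054]
orientation: [-0.038, 3.14, 0.002]
wrist_force: [0.5, -0.1, 1.1]
width: 0.0008
finger_force: 0.0
```

Call:
{"fn": "play_rows", "kwargs": {"rows": [[0, 0, 0.002, 0, 0, 0], [0, 0, 0.002, 0, 0, 0], [0, 0, 0.002, 0, 0, 0], [0, 0, 0, 0, 0, 0], [0, 0, 0, 0, 0, 0]]}}

```text
clock: 26.9
eef_pos: [0.5722, 0.0017, 0.1018]
orientation: [-0.038, 3.139, 0.002]
wrist_force: [0.4, 0.1, -1.1]
width: 0.0005
finger_force: 0.0
```

```bash
python3 q.py
```

```text
[ 5.722e+02  1.700e+00  1.017e+02  2.000e-01  0.000e+00 -3.000e-01
  1.000e-01  0.000e+00  2.000e-01  5.000e-01] xyz err mm [ 44.4  -1.  101.7]
```

Call:
{"fn": "play_rows", "kwargs": {"rows": [[0, 0, 0.002, 0, 0, 0], [0, 0, 0.002, 0, 0, 0], [0, 0, 0.002, 0, 0, 0], [0, 0, 0.0015, 0, 0, 0], [0, 0, 0, 0, 0, 0], [0, 0, 0, 0, 0, 0]]}}

```text
clock: 27.7
eef_pos: [0.5722, 0.0017, 0.0984]
orientation: [-0.038, 3.14, 0.002]
wrist_force: [-4.0, -0.1, 11.3]
width: 0.0006
finger_force: 5.4
```

```bash
python3 q.py
```

```text
[ 5.722e+02  1.700e+00  9.840e+01 -3.800e+00  4.000e-01  1.050e+01
 -3.000e-01  8.900e+00  0.000e+00  4.000e-01] xyz err mm [44.4 -1.  98.4]
```

Run:
```python
from hold import *
oh[1]-=.001
s=avg(1); a=plan(s[0]+[0,0,.075],GH,3,s); b=plan(oh+H@[.16,0,.173],GH,4,a); plan(oh+H@[.16,0,.114],GH,3,b)
```

```text
rows 3 x [-0.0001, 0.0, -0.0417, 0.0001, 0.0002, -0.0002]
rows 4 x [-0.0482, 0.0, 0.0002, 0.0, 0.0, 0.0]
rows 3 x [0.0, 0.0, 0.0328, 0.0, 0.0, 0.0]
```

Call:
{"fn": "play_rows", "kwargs": {"rows": [[0, 0, -0.0417, 0, 0, 0], [0, 0, -0.0417, 0, 0, 0], [0, 0, -0.0417, 0, 0, 0], [-0.0482, 0, 0, 0, 0, 0], [-0.0482, 0, 0, 0, 0, 0], [-0.0482, 0, 0, 0, 0, 0], [-0.0482, 0, 0, 0, 0, 0], [0, 0, 0, 0, 0, 0], [0, 0, 0, 0, 0, 0]]}}

```text
clock: 28.85
eef_pos: [0.6872, 0.0044, 0.1715]
orientation: [-0.039, 3.141, 0.002]
wrist_force: [-0.1, -0.2, 0.0]
width: 0.0006
finger_force: 0.0
```

Call:
{"fn": "play_rows", "kwargs": {"rows": [[0, 0, 0.0328, 0, 0, 0], [0, 0, 0.0328, 0, 0, 0], [0, 0, 0.0328, 0, 0, 0], [0, 0, 0, 0, 0, 0], [0, 0, 0, 0, 0, 0]]}}

```text
clock: 29.35
eef_pos: [0.6871, 0.0044, 0.1137]
orientation: [-0.038, 3.14, 0.002]
wrist_force: [0.3, 0.2, -0.5]
width: 0.0007
finger_force: 0.0
```

```bash
python3 q.py
```

```text
[ 6.882e+02  4.500e+00  1.148e+02 -2.000e-01  3.000e-01  2.000e-01
  1.000e-01  2.000e-01 -2.000e-01  5.000e-01] xyz err mm [160.4  -1.2 114.8]
```

Call:
{"fn": "play_rows", "kwargs": {"rows": [[0.008, 0, 0, 0, 0, 0], [0.008, 0, 0, 0, 0, 0], [0.008, 0, 0, 0, 0, 0], [0.008, 0, 0, 0, 0, 0], [0.008, 0, 0, 0, 0, 0], [0.008, 0, 0, 0, 0, 0], [0.008, 0, 0, 0, 0, 0], [0.008, 0, 0, 0, 0, 0], [0.008, 0, 0, 0, 0, 0], [0, 0, 0, 0, 0, 0]]}}

```text
clock: 30.55
eef_pos: [0.6439, 0.0035, 0.1134]
orientation: [-0.039, 3.14, 0.002]
wrist_force: [1.0, -0.7, 0.7]
width: 0.0007
finger_force: 0.0
```

```bash
python3 q.py
```

```text
[ 6.443e+02  3.400e+00  1.133e+02  3.000e-01 -3.000e-01 -0.000e+00
  4.000e-01  3.000e-01 -1.000e-01  4.000e-01] xyz err mm [116.5  -1.1 113.3]
```

Call:
{"fn": "play_rows", "kwargs": {"rows": [[0.004, 0, 0, 0, 0, 0], [0.004, 0, 0, 0, 0, 0], [0.004, 0, 0, 0, 0, 0], [0.004, 0, 0, 0, 0, 0], [0, 0, 0, 0, 0, 0], [0, 0, 0, 0, 0, 0]]}}

```text
clock: 31.35
eef_pos: [0.636, 0.0033, 0.1135]
orientation: [-0.039, 3.137, 0.002]
wrist_force: [4.5, 0.6, -3.2]
width: 0.0003
finger_force: 2.6
```

```bash
python3 q.py
```

```text
[ 6.360e+02  3.300e+00  1.135e+02  5.300e+00  2.000e-01 -2.800e+00
  5.000e-01 -1.110e+01 -3.000e-01  4.000e-01] xyz err mm [108.2  -1.1 113.5]
```

Force is building at 108 mm, so the stop is near. I'll push a little further to confirm it.

Call:
{"fn": "play_rows", "kwargs": {"rows": [[0.003, 0, 0, 0, 0, 0], [0.003, 0, 0, 0, 0, 0], [0, 0, 0, 0, 0, 0], [0, 0, 0, 0, 0, 0]]}}

```text
clock: 31.95
eef_pos: [0.6358, 0.0032, 0.1138]
orientation: [-0.038, 3.129, 0.002]
wrist_force: [14.5, -0.1, -8.9]
width: 0.0007
finger_force: 7.0
```

```bash
python3 q.py
```

```text
[ 6.358e+02  3.300e+00  1.138e+02  1.430e+01  5.000e-01 -9.500e+00
  8.000e-01 -3.190e+01 -1.000e-01  5.000e-01] xyz err mm [108.   -1.1 113.8]
```

Call:
{"fn": "play_rows", "kwargs": {"rows": [[-0.01, 0, 0, 0, 0, 0], [-0.03, 0, 0, 0, 0, 0], [-0.03, 0, 0, 0, 0, 0], [0, 0, -0.05, 0, 0, 0], [0, 0, -0.06, 0, 0, 0], [-0.04, 0, -0.06, 0, 0, 0], [-0.04, 0, -0.06, 0, 0, 0], [0, 0, 0, 0, 0, 0], [0, 0, 0, 0, 0, 0]]}}

```text
clock: 33.05
eef_pos: [0.7206, 0.0051, 0.2515]
orientation: [-0.038, 3.14, 0.002]
wrist_force: [0.1, 0.7, -0.8]
width: 0.0005
finger_force: 0.0
```

Run:
```python
from hold import *
for n,old in(('scene','s6'),('side','d6')):
    im=snap(n,'f_'+n)
    for nm,I,k in(('before',load(old),120),('after',im,90)):
        q=proj(I,oh+H@[k/1000,-.001,.104]); x,y=q.round().astype(int); W=I['pixels'][y-12:y+13,x-12:x+13].max(2)<50
        v,u=np.nonzero(W); print(n,nm,q.round(1),'dark centroid',(u.mean()+x-12).round(1),(v.mean()+y-12).round(1),W.sum())
im=load('f_side'); a=load('f_scene')
for n,i,z in(('side',im,0),):
  for nm,L in(('-x end',-.070),('+x',.045)):
    for hh in(.079,): q=proj(i,oh+H@[L,-.001,hh]).round().astype(int); print(nm,q,i['pixels'][q[1],q[0]])
print(robot.get_obs()['eef_pos'])
```

```text
scene before [314.2 206.9] dark centroid 315.0 205.2 46
scene after [321.6 202.2] dark centroid 320.4 201.9 41
side before [308.3 185.5] dark centroid 309.5 186.0 26
side after [316.4 187.1] dark centroid 315.5 187.3 26
-x end [360 201] [ 71 120 162]
+x [329 194] [ 86 146 202]
[0.71930549 0.00513671 0.24950815]
```

Run:
```python
from hold import *
for n,old in(('scene','s6'),('side','d6')):
    I=load(old);J=load('f_'+n); q0=proj(I,oh+H@[.12,-.001,.104]); q1=proj(I,oh+H@[.09,-.001,.104]); x,y=q0.round().astype(int)
    up=lambda A:cv2.resize(A,None,fx=8,fy=8,interpolation=cv2.INTER_CUBIC)
    T=up(I['pixels'][y-5:y+6,x-3:x+4]); S=up(J['pixels'][y-17:y+18,x-17:x+18]); r=cv2.matchTemplate(S,T,cv2.TM_CCOEFF_NORMED); _,m,_,l=cv2.minMaxLoc(r)
    print(n,'shift',l[0]/8-14,l[1]/8-12,'expected',q1-q0,m)
s=avg(1); plan(np.array([.5268,.0005,.22]),GH,6,s)
```

```text
scene shift 5.375 -3.375 expected [ 7.36522728 -4.65218123] 0.9452148079872131
side shift 6.0 1.375 expected [8.14675589 1.67380896] 0.9821280241012573
rows 6 x [0.0535, 0.0001, 0.0083, 0.0001, -0.0001, -0.0001]
```

Run:
```python
from hold import *
up=lambda A:cv2.resize(A,None,fx=8,fy=8,interpolation=cv2.INTER_CUBIC)
for p,n in(('s','scene'),('d','side')):
    I=load(p+'0'); q0=proj(I,oh+H@[.12,-.001,.104]); q1=proj(I,oh+H@[.09,-.001,.104]); e=q1-q0; x,y=q0.round().astype(int)
    T=up(I['pixels'][y-5:y+6,x-3:x+4])
    for f in(p+'0',p+'3',p+'5',p+'6','f_'+n):
        S=up(load(f)['pixels'][y-17:y+18,x-17:x+18]); r=cv2.matchTemplate(S,T,cv2.TM_CCOEFF_NORMED); _,m,_,l=cv2.minMaxLoc(r)
        d=np.array([l[0]/8-14,l[1]/8-12]); print(f,'keeper mm',(30*d@e/(e@e)).round(1),m.round(2))
```

```text
Traceback (most recent call last):
AttributeError: 'float' object has no attribute 'round'
```

Run:
```python
from hold import *
up=lambda A:cv2.resize(A,None,fx=8,fy=8,interpolation=cv2.INTER_CUBIC)
for p,n in(('s','scene'),('d','side')):
    I=load(p+'0'); q0=proj(I,oh+H@[.12,-.001,.104]); q1=proj(I,oh+H@[.09,-.001,.104]); e=q1-q0; x,y=q0.round().astype(int)
    T=up(I['pixels'][y-5:y+6,x-3:x+4])
    for f in(p+'0',p+'3',p+'5',p+'6','f_'+n):
        S=up(load(f)['pixels'][y-17:y+18,x-17:x+18]); r=cv2.matchTemplate(S,T,cv2.TM_CCOEFF_NORMED); _,m,_,l=cv2.minMaxLoc(r)
        d=np.array([l[0]/8-14,l[1]/8-12]); print(f,'keeper mm',round(float(30*d@e/(e@e)),1),round(m,2))
```

```text
s0 keeper mm 0.0 1.0
s3 keeper mm 0.0 0.99
s5 keeper mm 0.0 0.99
s6 keeper mm 0.0 0.99
f_scene keeper mm 22.1 0.94
d0 keeper mm 0.0 0.99
d3 keeper mm 0.0 0.99
d5 keeper mm 0.0 0.99
d6 keeper mm 0.0 0.99
f_side keeper mm 22.1 0.98
```

Call:
{"fn": "play_rows", "kwargs": {"rows": [[0.0535, 0, 0.0083, 0, 0, 0], [0.0535, 0, 0.0083, 0, 0, 0], [0.0535, 0, 0.0083, 0, 0, 0], [0.0535, 0, 0.0083, 0, 0, 0], [0.0535, 0, 0.0083, 0, 0, 0], [0.0535, 0, 0.0083, 0, 0, 0], [0, 0, 0, 0, 0, 0], [0, 0, 0, 0, 0, 0]]}}

```text
clock: 34.0
eef_pos: [0.5277, 0.0005, 0.2208]
orientation: [-0.039, 3.14, 0.002]
wrist_force: [0.6, 0.2, -0.2]
width: 0.0003
finger_force: 0.0
```

Run:
```python
from hold import *
print(robot.get_obs()['eef_pos'])
J=snap('wrist','w7')
for nm,im in(('before',load('w6')),('after',J)):
    print(nm)
    for z in(.079,.090):
        out=[]
        for t in range(-84,112,2):
            q=proj(im,oh+H@np.array([t/1000,-.001,z])); 
            v=im['pixels'][int(round(q[1])),int(round(q[0]))].astype(int); out.append((t,int(v[2]-v[0]),int(v.sum()//3)))
        # print colour (r-b) transitions
        print(z,[(a[0],b[0],a[1:],b[1:]) for a,b in zip(out,out[1:]) if abs(a[1]-b[1])>25 or abs(a[2]-b[2])>40])
```

```text
[5.27736615e-01 4.58793755e-04 2.20837132e-01]
before
0.079 [(-74, -72, (96, 122), (103, 185)), (-40, -38, (105, 187), (89, 136)), (14, 16, (90, 135), (102, 180)), (74, 76, (95, 170), (51, 127)), (76, 78, (51, 127), (1, 94))]
0.09 [(-74, -72, (103, 95), (103, 185)), (10, 12, (90, 135), (102, 180)), (68, 70, (92, 172), (5, 103))]
after
0.079 [(-74, -72, (86, 100), (104, 180)), (16, 18, (89, 141), (107, 200)), (30, 32, (111, 201), (69, 109)), (32, 34, (69, 109), (42, 85)), (74, 76, (4, 92), (6, 141)), (90, 92, (6, 123), (2, 75))]
0.09 [(-74, -72, (105, 94), (104, 180)), (-48, -46, (104, 189), (82, 126)), (12, 14, (89, 141), (108, 186)), (26, 28, (111, 201), (69, 109)), (84, 86, (6, 123), (2, 75))]
```

Call:
{"fn": "play_rows", "kwargs": {"rows": [[-0.05, 0, -0.008, 0, 0, 0], [-0.05, 0, -0.008, 0, 0, 0], [-0.05, 0, -0.008, 0, 0, 0], [-0.05, 0, -0.008, 0, 0, 0], [-0.05, 0, -0.008, 0, 0, 0], [-0.05, 0, -0.008, 0, 0, 0], [0, 0, 0, 0, 0, 0], [0, 0, 0, 0, 0, 0]]}}

```text
clock: 34.85
eef_pos: [0.7088, 0.0048, 0.2489]
orientation: [-0.039, 3.141, 0.001]
wrist_force: [-1.6, -0.8, -0.8]
width: 0.0003
finger_force: 0.0
```

Run:
```python
from hold import *
print(robot.get_obs()['eef_pos'])
im=snap('wrist','w8')
for y in(-.001,-.008,.006):
  for z in(.079,.090,.118):
    out=[]
    for t in np.arange(-84,150,1.):
        q=proj(im,oh+H@np.array([t/1000,y,z])).round().astype(int)
        if not(0<=q[1]<400): continue
        v=im['pixels'][q[1],q[0]].astype(int); out.append((int(t),int(v[2]-v[0]),int(v.sum()//3),int(q[1])))
    print(y,z,[b for a,b in zip(out,out[1:]) if abs(a[1]-b[1])>15 or abs(a[2]-b[2])>20])
```

```text
[0.70879247 0.00484472 0.24891753]
-0.001 0.079 [(54, 68, 161, 69), (55, 24, 175, 70), (56, 6, 180, 71), (80, 7, 154, 96), (81, 10, 92, 97), (82, 1, 43, 98), (97, 3, 47, 113), (98, 1, 68, 114), (100, 18, 78, 116), (101, 100, 107, 117), (102, 122, 117, 118)]
-0.001 0.09 [(56, 68, 161, 69), (57, 24, 175, 70), (58, 6, 180, 71), (81, 7, 154, 96), (82, 10, 92, 97), (83, 1, 43, 98), (98, 3, 47, 113), (99, 1, 68, 114), (101, 18, 78, 116), (102, 100, 107, 117), (103, 122, 117, 118)]
-0.001 0.118 [(61, 68, 161, 69), (62, 24, 175, 70), (63, 6, 180, 71), (84, 7, 154, 96), (85, 10, 92, 97), (86, 1, 43, 98), (99, 3, 47, 113), (100, 1, 68, 114), (102, 18, 78, 116), (103, 100, 107, 117), (104, 122, 117, 118)]
-0.008 0.079 [(8, 89, 127, 19), (54, 44, 129, 69), (55, 13, 169, 70), (80, 7, 158, 96), (81, 5, 97, 97), (82, 0, 40, 98), (97, 5, 56, 113), (100, 24, 75, 116), (101, 105, 104, 117), (102, 131, 112, 118)]
-0.008 0.09 [(41, 82, 111, 52), (56, 44, 129, 69), (57, 13, 169, 70), (81, 7, 158, 96), (82, 5, 97, 97), (83, 0, 40, 98), (98, 5, 56, 113), (101, 24, 75, 116), (102, 105, 104, 117), (103, 131,
[... 256 characters left out ...]
 96, 58), (54, 42, 121, 69), (55, 11, 171, 70), (80, 8, 160, 96), (81, 6, 99, 97), (82, -2, 38, 98), (97, 3, 75, 113), (100, 18, 73, 116), (101, 107, 105, 117), (102, 126, 121, 118), (128, 112, 98, 142), (129, 81, 84, 143)]
0.006 0.09 [(56, 47, 117, 69), (57, 12, 171, 70), (82, 6, 115, 97), (83, 0, 44, 98), (97, 0, 48, 112), (98, 5, 115, 113), (100, 13, 76, 115), (101, 47, 89, 116), (102, 106, 112, 117), (103, 127, 119, 118), (127, 112, 98, 142), (128, 81, 84, 143)]
0.006 0.118 [(61, 47, 117, 69), (62, 12, 171, 70), (85, 6, 115, 97), (86, 0, 44, 98), (99, 5, 115, 113), (101, 13, 76, 115), (102, 47, 89, 116), (103, 106, 112, 117), (104, 127, 119, 118), (126, 104, 89, 142), (127, 83, 76, 143)]
```

The close wrist measurement puts the roof edge at about 56 mm and the knob at about 91 mm from the slot centre. That is fully in, and it agrees with the firm stop I felt at 14 N. I'll hand in.

```bash
python3 -c "
from h import *
print(robot.hand_in())"
```

```text
the job is handed in; nothing more can be done
None
```

I leaned the scraper on the rest and released it, then seated it fully in the long slot, pushed the keeper in to its stop over the scraper's end, and handed the job in at about 35 s; no verdict was shown, and camera tracking showed only about 22 mm of keeper travel instead of 30, though its final position measured within about 1.5 mm of fully in.

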